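Fit the hold-down cover on the embossing jig's pin and keep it pressed

ROBOT

A 7-joint arm with a two-finger parallel gripper is mounted at the origin on the work surface. World frame = base frame: x ahead of the robot, y to its left, z up, the work surface at z = 0. Lengths are in mm, angles in rad, forces in N, time in s.
With the tool pointing down it reaches from about 400 to 925 mm from the base axis. Payload 4.1 kg.
Tool frame: the origin (TCP) lies midway between the tips of the shut fingers; the grasp point (between the pads) lies 19 mm behind it; z points along the fingers, y is the line along which they close (so a half turn about z gives the same grasp; the last joint's range is limited). The gripper opens to 85 mm and grips with 20 to 120 N. Pads are 22 mm wide; open, the fingers measure 114 mm over their backs; the gripper's body (76 mm by 85 mm) begins 54 mm behind the grasp point. The pads swing forward as they close: fully open they stand 13 mm farther back than shut.
Start: joints at [1.23, 0.398, 0.045, 1.537, -0.019, 1.207, -0.051], TCP at [155.678, -631.116, 231.347] pointing down, gripper open.
Joint ranges: [-2.82, 2.82], [-0.49, 2.23], [-1.37, 1.46], [0, 2.46], [-1.36, 4.5], [0.23, 2], [-2.94, 2.94]. Speed limits (rad/s): [2.57, 2.57, 3.14, 3.14, 3.14, 3.14, 3.14].

INTERFACE

Orientations are given as a unit quaternion [x, y, z, w].
In Python, from rig import env gives the robot as it stands. The module is installed in compiled form; this text tells all that it offers.
- The arm moves only by the tool arm_command, never from a script. Its argument "increments" is a list that holds one entry, the list of rows, each a list of 7 numbers: the shift along the tool's x, y, z in m, then the turn, a rotation vector about the tool's x, y, z in degrees, then the finger opening in m, from 0 to 0.0854. In form: [[[tx, ty, tz, ax, ay, az, hand], ...]]. A call has 1 to 8 rows; each row is the pose to reach, as a shift and turn from the pose commanded when the call began, along the tool's axes at that moment; what a row does not reach only later rows make up. A row lasts 1/8 s, in which the tool goes at most 62.5 mm and 10.7 degrees, less where a joint would pass 70% of its speed; a pose out of reach is approached as far as the arm can. A call with a gripper value outside its range is refused whole. The fingers move at their own pace and stop on an object; the grip force is fixed at half the most. Time passes only in rows, so rows that repeat a pose let the fingers close. It gives the time, the measured TCP pose, the force, the opening and the grip force at its end, in the units of the state.
- env.get_state(): the state, without advancing time (a new reading comes with each control period).
- env.grab_frame(name): name is "scene" or "top" or "wrist"; returns a dict with "color" (400x640x3 uint8, red, green, blue), "range_z" (400x640 float32, mm along the optical axis (not along the pixel's ray), 0 where there is no reading), "fx", "fy", "cx", "cy" (pixels), "rvec" (rotation vector, rad) and "tvec" (3), from world to camera coordinates, as OpenCV has them; the wrist camera has in their place "mount" (4x4, takes a point from camera to tool coordinates, whose origin is the TCP and whose axes are the flange's). Camera axes: x right, y down, z forward; pixel columns grow to the right and rows downward; lengths in mm; the calibration is good to about 2 mm. A picture is of the moment at which its call begins: read the wrist's pose just before it.
- env.hand_in(): hands the job in; it is judged then, once.
The state is a dict: "t": time; "qpos": joint angles; "qvel": joint speeds; "joint_torque": joint torques, N m; "tcp_pos": TCP position; "orientation": TCP orientation; "wrist_force": force on the tool from outside, world axes, zero at the start; "moment": the same for the moment, N m; "width": finger opening in mm; "grip_force": force on a finger pad.
Only numpy, scipy, OpenCV 4.12 (cv2) and the standard library are available. Lean on these libraries where they do the work, as an engineer would, in place of code of your own. Each camera call takes 0.05 s, during which the arm holds its last target. There are 200 camera calls.

TASK

Pick up the brass-faced cover by its wooden handle and fit it on the green embossing jig, red-dot end over the pin: the cover hides the pin, so ease it about until it drops on and lies flat and square over the bed, then press it down until the sprung bed is fully down. Do not drop the cover or disturb the other things on the bench. Finish while still holding the cover pressed fully down: do not let go.

Things in the scene. Friction and masses are not known exactly. Their poses are not given: they have to be found in the camera images.
- jig: embossing jig, fixed: green steel frame 150 (x) x 110 (y) mm, rim 34 mm high. Origin: centre of its underside, on the bench; z up; +x points from its centre to the pin. In the frame a sprung black bed, 120 x 80 mm, with a copper panel on top; when up, its top is 40 mm above the bench, 6 mm proud of the rim.
- pin_tip (a point): tip of the jig's upright steel locating pin: 12 mm in diameter, the last 2.5 mm tapering to 7 mm; 30 mm from the jig's centre along the jig's +x. The tip is 50 mm above the bench: 10 mm above the raised bed, 16 mm above the bed fully down (the pin does not move with the bed).
- bed (a joint): how far the sprung bed is pressed down, m: 0 = up, 0.006 = fully down, its top then flush with the frame rim. The springs take about 5 N before the bed begins to move (so the cover's weight alone leaves it up) and about 11 N to be fully down; there it meets a hard stop.
- cover: loose hold-down cover, flat on the bench: wooden plate 110 (x) x 70 (y) mm faced with brass, 19 mm thick in all, about 0.3 kg. Origin: centre of its underside; z up. Centred on top, a dark wooden bar handle to grip: 60 mm along x, 16 mm wide along y, from 19 to 53 mm above the underside. A red dot on the brass 44 mm from the centre along +x marks the socket end.
- cover_socket (a point): centre of the mouth of the round blind socket in the cover's underside, 30 mm from the cover's centre along its +x (red-dot end): 14 mm in diameter, 16 mm deep, square-edged (the taper on the pin leads it in); not visible from above. With the pin in it, the cover's underside rests on the bed.
- cup_copper: bystander, to be left alone: small open copper cup, 54 mm across, 55 mm tall. Origin: on its underside.
- cup_white: bystander, to be left alone: small open white ceramic cup, 54 mm across, 50 mm tall. Origin: on its underside.
- mill: bystander, to be left alone: upright brass coffee mill, 54 mm across, 155 mm tall. Origin: on its underside.
- hammer: bystander, to be left alone: hammer with a 260 mm handle, lying flat. Origin: on its underside, along the handle.
- saucer: bystander, to be left alone: brass saucer, 110 mm across, 14 mm tall. Origin: on its underside.
- punch: bystander, to be left alone: square steel punch bar lying flat, 110 x 10 x 10 mm. Origin: on its underside.
Not all that is in view belongs to the job. Leave any blue or turquoise look-alike of the cover alone.

How it is judged:
By the outcome, as a careful person would: the job done as asked, in the order asked, and still so for the second after the job is handed in, while the arm keeps its last pose, push and grip.
It also fails if it takes over 43 s, if anything falls off the work surface, if the arm or the gripper's body presses on something with over 40 N, if the wrist force passes 120 N, or if a joint passes its speed limit or range.

## Working session

There is one attempt and no reset: what is moved stays moved. The work goes in short steps, Python scripts to look and compute and a tool call to move; the robot and the scene stay as the last step left them, time stands still between calls to the robot, and variables do not carry over. Pictures are saved under pics/ and viewed, at most 10 in all, crops included, and the job is handed in when it is done.

Besides the shell and the picture viewer there is one more tool, called after "Emit:" by a JSON object that holds its "op" and its "data". arm_command: Moves the arm, as the interface text tells. Its arguments: {"type":"object","properties":{"increments":{"type":"array"}},"required":["increments"]}

```bash
mkdir -p pics; cat > h.py <<'E'
from rig import env
import numpy as np, cv2
from scipy.spatial.transform import Rotation as R
def grab(n):
    s=env.get_state(); f=env.grab_frame(n)
    h,w=f['range_z'].shape; u,v=np.meshgrid(np.arange(w),np.arange(h)); z=f['range_z'].astype(float)
    P=np.stack([(u-f['cx'])/f['fx']*z,(v-f['cy'])/f['fy']*z,z],-1)
    if n=='wrist':
        M=np.array(f['mount']); T=R.from_quat(s['orientation'])
        W=(P@M[:3,:3].T+M[:3,3])@T.as_matrix().T+np.array(s['tcp_pos'])
    else:
        A=cv2.Rodrigues(np.array(f['rvec'],float))[0]; W=(P-np.array(f['tvec']).ravel())@A
    W[z==0]=np.nan
    return f['color'],W,s
def save(c,p): cv2.imwrite(p,c[...,::-1])
E
python3 - <<'E'
from h import *
for n in('top','scene'):
    c,W,s=grab(n); save(c,f'pics/{n}.png'); np.savez(n,c=c,W=W)
print(s)
E
```

```text
{'t': 0.05, 'qpos': array([ 1.23000794,  0.39917566,  0.04502201,  1.53787701, -0.0187227 ,
        1.20689706, -0.05071241]), 'qvel': array([ 2.65885396e-04, -7.73045265e-04,  1.15628932e-03, -1.48819301e-03,
        1.40177264e-03, -4.18323251e-04, -7.81787375e-05]), 'joint_torque': array([ 2.90123950e-03, -4.76694953e+01,  1.37124147e+00, -2.55224633e+01,
        1.19226260e-02,  4.97848203e-03,  4.33639923e-05]), 'tcp_pos': array([ 155.51906912, -630.46941344,  230.27510399]), 'orientation': array([ 9.92694543e-01,  1.20650767e-01, -1.70032035e-04, -9.52719253e-04]), 'wrist_force': array([0.35140979, 0.06338208, 0.3701286 ]), 'moment': array([0.01697493, 0.01731208, 0.03160414]), 'grip_force': 0.0, 'width': 85.64046615977016}
```

View pics/top.png

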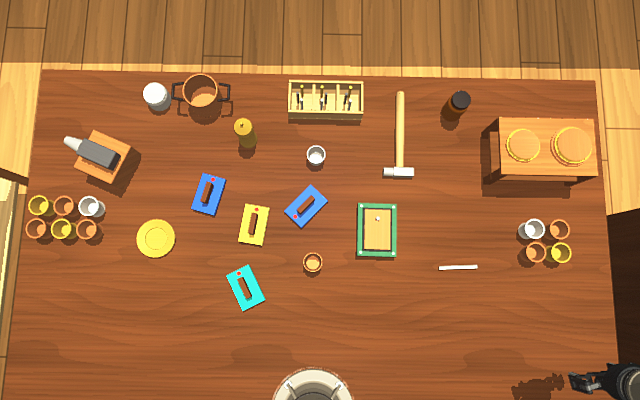

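View pics/scene.png

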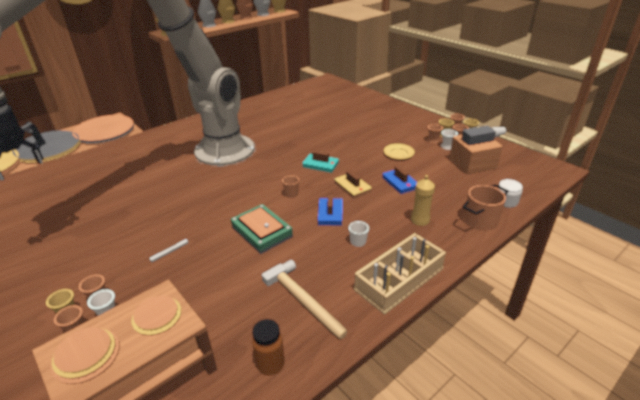

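Candidates in the top view: blue plates at (209,194) and (306,206), a turquoise plate at (246,288) and a yellow brass plate at (254,225). Only the brass one fits the description. The jig is at (377,230) with its pin near (378,218). Next I measure both and confirm in one crop.

```bash
python3 - <<'E'
from h import *
d=np.load('top.npz'); c,W=d['c'],d['W']
save(cv2.resize(c[180:280,220:420],None,fx=4,fy=4,interpolation=cv2.INTER_NEAREST),'pics/crop.png')
hsv=cv2.cvtColor(c,cv2.COLOR_RGB2HSV)
def rect(m,x0,x1,y0,y1,name):
    k=np.zeros(m.shape,bool);k[y0:y1,x0:x1]=1;k&=m&np.isfinite(W[...,2])
    p=W[k]; r=cv2.minAreaRect(p[:,:2].astype(np.float32)); print(name,len(p),r,'z',np.median(p[:,2]),'med',np.median(p[:,:2],0))
H,S,V=[hsv[...,i].astype(int) for i in range(3)]
box=(238,272,200,248)
rect((H>20)&(H<35)&(S>100)&(V>150),*box,'brass')
rect((W[...,2]>35)&(W[...,2]<70),*box,'handle')
rect(((H<8)|(H>172))&(S>170)&(V>150),*box,'dot')
rect((H>60)&(H<90)&(S>80),352,402,198,262,'frame')
rect((H>8)&(H<25)&(V>150)&(S<190),360,394,206,252,'panel')
rect(W[...,2]>44,360,394,206,252,'pin')
E
```

```text
brass 796 ((506.7520446777344, 179.2760009765625), (70.76060485839844, 114.11325073242188), 81.25120544433594) z 17.214471344138214 med [503.07930013 175.67291137]
handle 137 ((504.15228271484375, 179.78440856933594), (16.69799041748047, 59.86871337890625), 80.75027465820312) z 50.747770894307074 med [503.65095017 178.87692202]
dot 11 ((533.1001586914062, 192.61558532714844), (18.656312942504883, 56.329429626464844), 26.336977005004883) z 19.501755047514113 med [547.54355213 173.0414509 ]
frame 691 ((495.57220458984375, -170.70712280273438), (109.42449951171875, 151.08236694335938), 89.85543823242188) z 32.74310706958768 med [ 492.09816737 -165.10939969]
panel 1007 ((496.4686584472656, -173.00128173828125), (75.0335922241211, 115.24635314941406), 89.46693420410156) z 38.38867356517513 med [ 493.58342694 -172.32697464]
pin 46 ((492.7875671386719, -171.92710876464844), (66.95724487304688, 113.92825317382812), 89.37254333496094) z 45.277405506073805 med [ 493.6033332  -171.74585383]
```

View pics/crop.png

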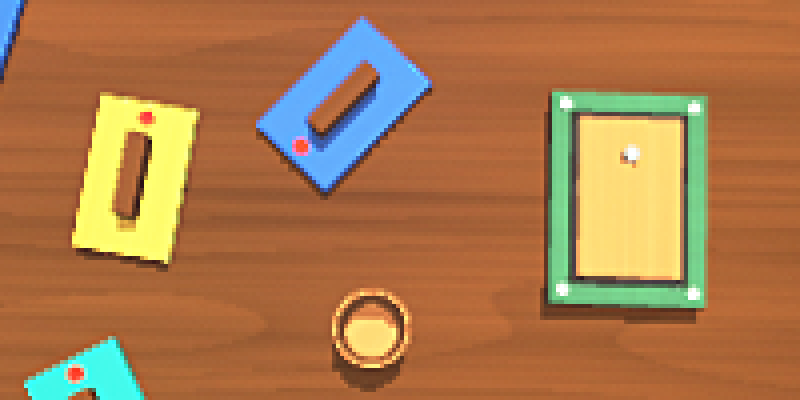

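The crop confirms it: the brass cover is at crop (135,180) with its red dot at (147,117), i.e. the +x end. The jig's pin is at (632,153), also the +x end. The cover is at about (505,179.5) with yaw −9°. The jig is at about (496,−171.5) with yaw near 0. I set out via a point near the jig.

Emit:
{"op": "arm_command", "data": {"increments": [[[0.407, -0.291, 0, 0, 0, 22.8, 0.085], [0.407, -0.291, 0, 0, 0, 22.8, 0.085], [0.407, -0.291, 0, 0, 0, 22.8, 0.085], [0.407, -0.291, 0, 0, 0, 22.8, 0.085], [0.407, -0.291, 0, 0, 0, 22.8, 0.085], [0.407, -0.291, 0, 0, 0, 22.8, 0.085], [0.407, -0.291, 0, 0, 0, 22.8, 0.085], [0.407, -0.291, 0, 0, 0, 22.8, 0.085]]]}}

```text
t: 1.1
tcp_pos: [480.6, -251.0, 231.1]
orientation: [0.997, -0.078, -0.0, 0.0]
wrist_force: [0.8, -0.9, 0.0]
width: 85.3
grip_force: 0.0
```

```bash
cat >> h.py <<'E'
def to(target,yaw,s):
    "shift in tool axes (mm) and turn (deg) from measured pose s to a tool-down pose with tool x at yaw"
    T=R.from_quat(s['orientation']); c,n=np.cos(np.radians(yaw)),np.sin(np.radians(yaw))
    G=R.from_matrix(np.array([[c,n,0],[n,-c,0],[0,0,-1]]))
    print('shift',T.inv().apply(np.array(target)-s['tcp_pos']).round(1),'turn',np.degrees((T.inv()*G).as_rotvec()).round(2))
E
python3 - <<'E'
from h import *
c,W,s=grab('wrist'); save(c,'pics/w1.png'); np.savez('w1',c=c,W=W)
print(s['t'],s['tcp_pos'],s['orientation'],s['qpos'],W[200,320],W[0,0],W[399,639])
to([505,179.5,150],-9,s)
E
```

```text
1.1 [ 480.5639648  -251.04286563  231.12200871] [ 9.96947187e-01 -7.80786500e-02 -9.32412125e-05  1.45865435e-04] [ 0.54549482  0.20996529 -0.1665757   1.79158602  0.03835356  1.14323285
 -1.36051354] [ 436.62845382 -247.4506214    -1.30108134] [683.2996403    3.93155945  48.40226093] [  38.84460317 -685.87091709   -1.14439076]
shift [ -42.9 -429.1   81. ] turn [0.02 0.01 0.04]
```

View pics/w1.png

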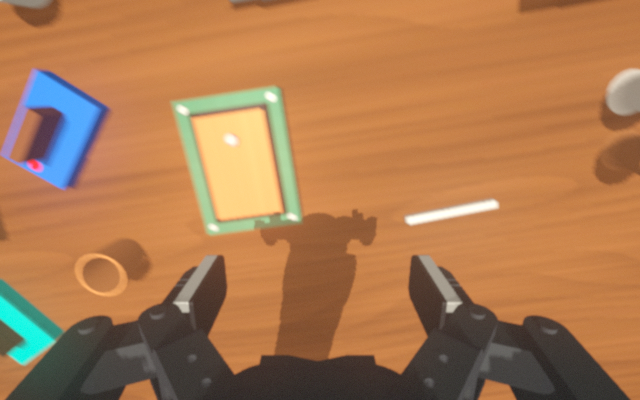

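The wrist view has image up along tool +x. The jig spans (175–300, 88–232), with the pin at (232,139). I move above the cover.

Emit:
{"op": "arm_command", "data": {"increments": [[[-0.043, -0.429, 0.02, 0, 0, 0, 0.085], [-0.043, -0.429, 0.02, 0, 0, 0, 0.085], [-0.043, -0.429, 0.02, 0, 0, 0, 0.085], [-0.043, -0.429, 0.02, 0, 0, 0, 0.085], [-0.043, -0.429, 0.02, 0, 0, 0, 0.085], [-0.043, -0.429, 0.02, 0, 0, 0, 0.085], [-0.043, -0.429, 0.02, 0, 0, 0, 0.085], [-0.043, -0.429, 0.081, 0, 0, 0, 0.085]]]}}

```text
t: 2.15
tcp_pos: [507.1, 185.8, 153.8]
orientation: [0.997, -0.074, 0.005, -0.004]
wrist_force: [1.2, -1.6, -0.3]
width: 84.4
grip_force: 0.0
```

```bash
python3 - <<'E'
from h import *
d=np.load('w1.npz');c,W=d['c'],d['W']
hsv=cv2.cvtColor(c,cv2.COLOR_RGB2HSV).astype(int);H,S,V=hsv[...,0],hsv[...,1],hsv[...,2]
k=np.zeros(H.shape,bool);k[75:240,165:310]=1
g=k&(H>55)&(H<95)&(S>70)&(abs(W[...,2]-34)<8); print('frame',cv2.minAreaRect(W[g][:,:2].astype(np.float32)),np.median(W[g][:,2]))
k[:]=0;k[125:152,220:245]=1
p=k&(W[...,2]>44); print('pin',p.sum(),W[p].mean(0),W[p].max(0),W[p].min(0))
q=k&(S<90)&(V>150);print('white px',np.argwhere(q).mean(0)[::-1],np.nanmedian(W[q],0))
c,W,s=grab('wrist'); save(c,'pics/w2.png'); np.savez('w2',c=c,W=W)
print(s['t'],s['tcp_pos'],s['orientation'],s['qpos'])
E
```

```text
frame ((0.0, 0.0), (0.0, 0.0), 0.0) nan
pin 109 [ 527.92191906 -172.90296133   47.7045576 ] [ 533.5158677  -166.77288478   50.13128445] [ 522.27618748 -178.25150467   44.03063003]
white px [230.51851852 139.45679012] [ 530.30158345 -169.06338437   46.25870123]
2.15 [507.13028553 185.76499737 153.78130136] [ 0.99726117 -0.07366942  0.00513554 -0.00407535] [-0.02953858  0.29856177 -0.47588664  1.88752854  0.16123553  0.97993655
 -2.29411238]
  return _methods._mean(a, axis=axis, dtype=dtype,
  ret = ret.dtype.type(ret / rcount)
```

View pics/w2.png

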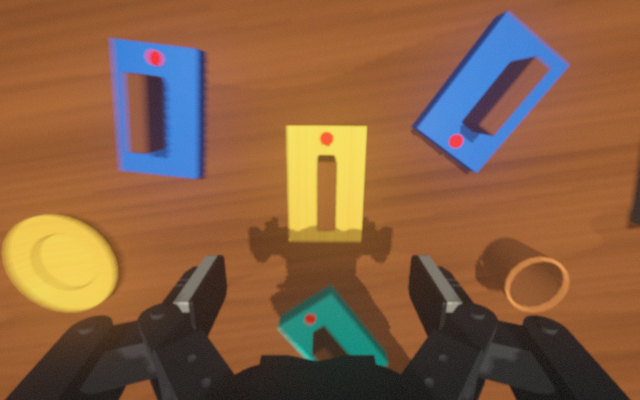

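The wrist view shows the brass cover at (287–366, 125–241), dot at (327,139), handle at (327,195), square to the gripper. The arm was still settling, so I measure from here.

```bash
python3 - <<'E'
from h import *
c,W,s=grab('wrist'); np.savez('w2b',c=c,W=W)
print(s['t'],s['tcp_pos'],s['orientation'])
k=np.zeros(W.shape[:2],bool);k[100:270,260:390]=1
for n,a,b in(('handle',46,58),('plate',13,25)):
    m=k&(W[...,2]>a)&(W[...,2]<b); r=cv2.minAreaRect(W[m][:,:2].astype(np.float32)); print(n,m.sum(),r,np.median(W[m][:,2]))
hsv=cv2.cvtColor(c,cv2.COLOR_RGB2HSV).astype(int);H,S,V=hsv[...,0],hsv[...,1],hsv[...,2]
m=k&((H<8)|(H>172))&(S>180)&(V>140)&(W[...,2]<25); print('dot',np.median(W[m],0),m.sum())
E
```

```text
2.2 [499.5052202  178.84899155 142.90036821] [ 0.99715067 -0.07528275 -0.00462281  0.00129257]
handle 1567 ((507.85235595703125, 179.7557373046875), (15.945710182189941, 59.416019439697266), 80.67010498046875) 51.74071627236566
plate 8250 ((507.33148193359375, 180.07440185546875), (70.2813491821289, 109.77642059326172), 81.30311584472656) 17.845351835694885
dot [550.39661337 172.71636252  18.60219425] 78
```

Emit:
{"op": "arm_command", "data": {"increments": [[[0.0015, -0.0007, 0, 0, 0, 0, 0.085], [0.0015, -0.0007, 0.03, 0, 0, 0, 0.085], [0.0015, -0.0007, 0.06, 0, 0, 0, 0.085], [0.0015, -0.0007, 0.08, 0, 0, 0, 0.085], [0.0015, -0.0007, 0.08, 0, 0, 0, 0.085]]]}}

```text
t: 2.88
tcp_pos: [506.5, 177.3, 71.1]
orientation: [0.997, -0.079, 0.0, 0.0]
wrist_force: [-0.0, -0.2, 0.1]
width: 85.0
grip_force: 0.0
```

```bash
python3 - <<'E'
from h import *
s=env.get_state(); print(s['tcp_pos'],s['orientation'],s['wrist_force'],s['moment'])
to([506.5,180,24],-9,s)
E
```

```text
[506.5114658  177.28859539  71.10743767] [ 9.96877236e-01 -7.89658972e-02  3.74243470e-04  1.54071069e-04] [-0.04531118 -0.16295815  0.10514954] [-0.00981294 -0.00179227 -0.01087152]
shift [-0.5 -2.7 47.1] turn [ 0.01 -0.04 -0.06]
```

Emit:
{"op": "arm_command", "data": {"increments": [[[-0.0005, -0.0025, 0.02, 0, 0, 0, 0.085], [-0.0005, -0.0025, 0.04, 0, 0, 0, 0.085], [-0.0005, -0.0025, 0.047, 0, 0, 0, 0.085], [-0.0005, -0.0025, 0.047, 0, 0, 0, 0.06], [-0.0005, -0.0025, 0.047, 0, 0, 0, 0.03], [-0.0005, -0.0025, 0.047, 0, 0, 0, 0.005], [-0.0005, -0.0025, 0.047, 0, 0, 0, 0.0], [-0.0005, -0.0025, 0.047, 0, 0, 0, 0.0]]]}}

```text
t: 3.88
tcp_pos: [505.9, 180.9, 23.9]
orientation: [0.997, -0.078, 0.0, -0.0]
wrist_force: [-0.8, -1.2, 4.8]
width: 14.9
grip_force: 59.6
```

Emit:
{"op": "arm_command", "data": {"increments": [[[0, 0, 0, 0, 0, 0, 0], [0, 0, 0, 0, 0, 0, 0], [0, 0, 0, 0, 0, 0, 0], [0, 0, 0, 0, 0, 0, 0]]]}}

```text
t: 4.38
tcp_pos: [505.9, 180.9, 23.9]
orientation: [0.997, -0.078, 0.0, 0.0]
wrist_force: [-1.1, -1.3, 5.9]
width: 15.3
grip_force: 59.7
```

Emit:
{"op": "arm_command", "data": {"increments": [[[0, 0, -0.01, 0, 0, 0, 0], [0, 0, -0.03, 0, 0, 0, 0], [0, 0, -0.06, 0, 0, 0, 0], [0, 0, -0.09, 0, 0, 0, 0], [0, 0, -0.12, 0, 0, 0, 0], [0, 0, -0.12, 0, 0, 0, 0]]]}}

```text
t: 5.12
tcp_pos: [506.8, 181.5, 145.3]
orientation: [0.997, -0.078, 0.002, -0.001]
wrist_force: [0.5, 0.6, -2.3]
width: 15.2
grip_force: 58.8
```

```bash
python3 - <<'E'
from h import *
c,W,s=grab('wrist'); save(c,'pics/w3.png')
print({k:s[k] for k in('t','tcp_pos','orientation','wrist_force','moment','width','grip_force')})
k=np.zeros(W.shape[:2],bool);k[150:400,180:460]=1
T=R.from_quat(s['orientation']); Q=T.inv().apply((W-s['tcp_pos']).reshape(-1,3)).reshape(W.shape)
hsv=cv2.cvtColor(c,cv2.COLOR_RGB2HSV).astype(int);H,S,V=hsv[...,0],hsv[...,1],hsv[...,2]
m=k&(H>18)&(H<38)&(S>90)&(abs(Q[...,2])<25)
p=Q[m];print(m.sum(),p.min(0),p.max(0)); A=np.c_[p[:,:2],np.ones(len(p))];print('plane z=ax+by+c',np.linalg.lstsq(A,p[:,2],rcond=None)[0])
print(cv2.minAreaRect(p[:,:2].astype(np.float32)))
m=k&((H<8)|(H>172))&(S>180)&(V>140)&(abs(Q[...,2])<25); print('dot',np.median(Q[m],0),m.sum())
to([496,-172,145],0,s)
E
```

```text
{'t': 5.125, 'tcp_pos': array([506.82431054, 181.53483409, 145.28241742]), 'orientation': array([ 9.96952624e-01, -7.79734760e-02,  2.19133112e-03, -8.94813923e-04]), 'wrist_force': array([ 0.45708993,  0.64794011, -2.33501668]), 'moment': array([0.02038908, 0.0198451 , 0.02318757]), 'width': 15.15927600898298, 'grip_force': 58.77025008201599}
13216 [-52.42434654 -35.2858782  -24.89220446] [55.37250369 35.14568552  8.51186403]
plane z=ax+by+c [ 3.48743005e-03 -1.60249416e-03  5.92885446e+00]
((1.5056953430175781, 0.023586273193359375), (70.29508209228516, 107.94490814208984), 89.8162612915039)
dot [46.32803322 -0.30800705  5.35560792] 358
shift [ 4.430e+01  3.509e+02 -3.000e-01] turn [-0.1  -0.25 -8.94]
```

View pics/w3.png

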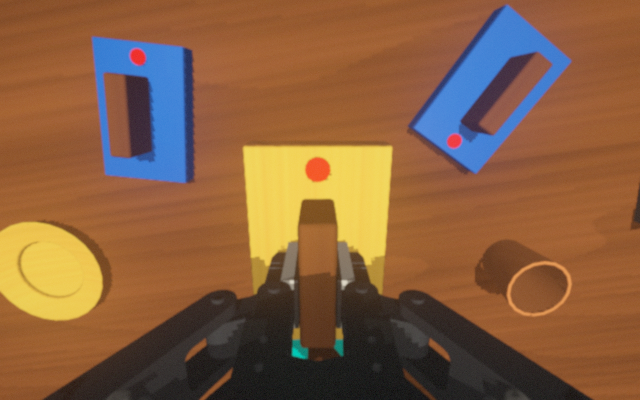

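The cover is gripped centrally and level: plate at (243–392, 146+), dot at (318,168). The socket is about 31.5 mm ahead of the TCP. I carry it to a spot just short of the jig and look at the pin ahead.

```bash
python3 - <<'E'
from h import *
s=env.get_state(); to([415,-172,160],0,s)
E
```

```text
shift [-34.6 362.6 -16.6] turn [-0.01 -0.06 -8.95]
```

Emit:
{"op": "arm_command", "data": {"increments": [[[-0.003, 0.03, -0.016, 0, 0, -1, 0], [-0.009, 0.08, -0.016, 0, 0, -3, 0], [-0.014, 0.14, -0.016, 0, 0, -5, 0], [-0.02, 0.2, -0.016, 0, 0, -7, 0], [-0.026, 0.26, -0.016, 0, 0, -9, 0], [-0.031, 0.32, -0.016, 0, 0, -9, 0], [-0.034, 0.35, -0.016, 0, 0, -9, 0], [-0.035, 0.363, -0.016, 0, 0, -9, 0]]]}}

```text
t: 6.18
tcp_pos: [412.5, -173.6, 157.7]
orientation: [1.0, -0.001, -0.002, -0.001]
wrist_force: [0.6, 0.4, -3.1]
width: 15.5
grip_force: 59.1
```

Emit:
{"op": "arm_command", "data": {"increments": [[[0, 0, 0, 0, 0, 0, 0], [0, 0, 0, 0, 0, 0, 0], [0, 0, 0, 0, 0, 0, 0]]]}}

```text
t: 6.55
tcp_pos: [415.0, -170.8, 159.2]
orientation: [1.0, 0.002, -0.0, -0.0]
wrist_force: [-0.2, 0.1, -2.2]
width: 14.9
grip_force: 59.1
```

```bash
python3 - <<'E'
from h import *
c,W,s=grab('wrist'); save(c,'pics/w4.png'); np.savez('w4',c=c,W=W)
print({k:s[k] for k in('t','tcp_pos','orientation','wrist_force','moment','width','qpos')})
T=R.from_quat(s['orientation']); Q=T.inv().apply((W-s['tcp_pos']).reshape(-1,3)).reshape(W.shape)
hsv=cv2.cvtColor(c,cv2.COLOR_RGB2HSV).astype(int);H,S,V=hsv[...,0],hsv[...,1],hsv[...,2]
m=((H<8)|(H>172))&(S>180)&(V>140)&(abs(Q[...,2])<25)&(abs(Q[...,1])<15); print('dot',np.median(Q[m],0),m.sum())
z=W[...,2]
for n,a,b,r in(('pin',44,56,15),('panel',36,43,70)):
    m=(z>a)&(z<b)&(abs(W[...,0]-(526 if n=='pin' else 496))<r)&(abs(W[...,1]+172)<r); p=W[m]; print(n,len(p),p.mean(0),p.min(0),p.max(0)) if len(p) else print(n,0)
m=(z>26)&(z<40)&(H>55)&(H<95)&(S>70)&(W[...,1]<-90)
p=W[m];print('frame',len(p),p.min(0),p.max(0))
E
```

```text
{'t': 6.55, 'tcp_pos': array([ 414.97060664, -170.83455812,  159.21038044]), 'orientation': array([ 9.99998028e-01,  1.97874965e-03, -7.66296814e-06, -1.67646275e-04]), 'wrist_force': array([-0.18290507,  0.12590697, -2.18110552]), 'moment': array([ 0.01379188,  0.0073641 , -0.01725094]), 'width': 14.8898332711887, 'qpos': array([ 0.53489358,  0.12126147, -0.25708079,  2.07472728,  0.03742965,
        0.94999143, -1.30900196])}
dot [46.79526974 -0.07640719  5.35396732] 315
pin 225 [ 527.50475548 -172.22683979   47.73235091] [ 521.84341638 -177.53606311   44.94643688] [ 533.35821008 -166.54711763   50.21858977]
panel 13531 [ 510.66895321 -171.75328992   38.58536437] [ 459.23737969 -212.64709803   36.00127938] [ 558.0149146  -131.28895804   42.67242058]
frame 3172 [ 461.83225475 -226.78152603   29.87874724] [ 562.07536207 -117.12989863   35.22231795]
```

View pics/w4.png

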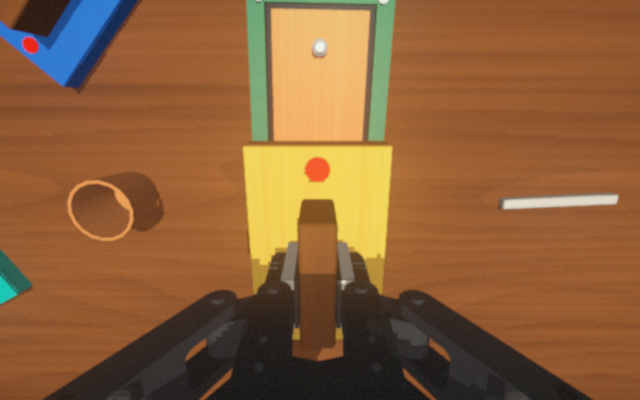

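The jig is ahead at (248–393, 0–140) with its pin at (320,47). The cover's dot is at (317,169). The pin measures (527.5,−172.0), so the target TCP x is about 495. One quick fit of the jig's yaw from the same frame.

```bash
python3 - <<'E'
from h import *
d=np.load('w4.npz');c,W=d['c'],d['W']
hsv=cv2.cvtColor(c,cv2.COLOR_RGB2HSV).astype(int);H,S=hsv[...,0],hsv[...,1];z=W[...,2]
p=W[(z>30)&(z<38)&(H>55)&(H<95)&(S>70)&(W[...,1]<-90)]
xs=np.arange(475,555,4)
for f in(min,max):
    y=[f(p[abs(p[:,0]-x)<2][:,1]) for x in xs]; print(np.degrees(np.arctan(np.polyfit(xs,y,1)[0])),np.mean(y))
s=env.get_state(); to([495,-172,90],0,s)
E
```

```text
-2.224040773558975 -225.3369121517995
-0.34682121096361784 -117.86678074541786
shift [80.1  1.2 69.3] turn [-0.01 -0.01  0.2 ]
```

Emit:
{"op": "arm_command", "data": {"increments": [[[0.03, 0.001, 0, 0, 0, 0.5, 0], [0.06, 0.001, 0.01, 0, 0, 0.5, 0], [0.08, 0.001, 0.03, 0, 0, 0.5, 0], [0.08, 0.001, 0.05, 0, 0, 0.5, 0], [0.08, 0.001, 0.069, 0, 0, 0.5, 0], [0.08, 0.001, 0.069, 0, 0, 0.5, 0], [0.08, 0.001, 0.069, 0, 0, 0.5, 0]]]}}

```text
t: 7.48
tcp_pos: [495.2, -173.1, 91.0]
orientation: [1.0, -0.004, 0.001, 0.0]
wrist_force: [0.4, -0.6, -2.5]
width: 14.9
grip_force: 59.0
```

```bash
python3 - <<'E'
from h import *
s=env.get_state(); print({k:s[k] for k in('t','tcp_pos','wrist_force','moment')}); to([495,-172,74],-0.35,s)
E
```

```text
{'t': 7.475, 'tcp_pos': array([ 495.18819698, -173.07942834,   90.99781184]), 'wrist_force': array([ 0.44687827, -0.60410538, -2.52779485]), 'moment': array([-0.04215992, -0.06620059,  0.02444949])}
shift [-0.2 -1.1 17. ] turn [ 0.02 -0.07 -0.06]
```

Lower gently past the pin-tip height (contact expected near z≈74).

Emit:
{"op": "arm_command", "data": {"increments": [[[0, -0.001, 0.01, 0, 0, 0, 0], [0, -0.001, 0.015, 0, 0, 0, 0], [0, -0.001, 0.017, 0, 0, 0, 0], [0, -0.001, 0.0185, 0, 0, 0, 0], [0, -0.001, 0.02, 0, 0, 0, 0], [0, -0.001, 0.02, 0, 0, 0, 0]]]}}

```text
t: 8.22
tcp_pos: [495.0, -172.3, 70.4]
orientation: [1.0, -0.004, 0.0, 0.0]
wrist_force: [1.2, -0.5, -3.1]
width: 14.7
grip_force: 59.2
```

```bash
python3 - <<'E'
from h import *
s=env.get_state(); print({k:s[k] for k in('t','tcp_pos','orientation','wrist_force','moment')})
E
```

```text
{'t': 8.225, 'tcp_pos': array([ 494.96961704, -172.2702263 ,   70.44779043]), 'orientation': array([ 9.99992602e-01, -3.81441717e-03,  4.87703397e-04,  8.56527733e-05]), 'wrist_force': array([ 1.22350718, -0.54750832, -3.13384407]), 'moment': array([-0.01690399, -0.17108667,  0.00243803])}
```

The underside is now about 3.5 mm below the pin tip with no vertical load, so the pin is in the socket. I continue down slowly.

Emit:
{"op": "arm_command", "data": {"increments": [[[0, 0, 0.002, 0, 0, 0, 0], [0, 0, 0.004, 0, 0, 0, 0], [0, 0, 0.006, 0, 0, 0, 0], [0, 0, 0.007, 0, 0, 0, 0], [0, 0, 0.008, 0, 0, 0, 0], [0, 0, 0.008, 0, 0, 0, 0]]]}}

```text
t: 8.98
tcp_pos: [495.0, -172.2, 62.9]
orientation: [1.0, -0.004, 0.001, 0.0]
wrist_force: [0.7, 1.5, 5.4]
width: 14.8
grip_force: 60.2
```

```bash
python3 - <<'E'
from h import *
s=env.get_state(); print({k:s[k] for k in('t','tcp_pos','orientation','wrist_force','moment')})
E
```

```text
{'t': 8.975, 'tcp_pos': array([ 495.04127086, -172.18102832,   62.85691578]), 'orientation': array([ 9.99992649e-01, -3.79605070e-03,  5.28064220e-04,  1.10727153e-04]), 'wrist_force': array([0.66570235, 1.54060094, 5.39804294]), 'moment': array([ 0.34063401, -0.04909709,  0.02891937])}
```

Emit:
{"op": "arm_command", "data": {"increments": [[[0, 0, 0.0015, 0, 0, 0, 0], [0, 0, 0.003, 0, 0, 0, 0], [0, 0, 0.004, 0, 0, 0, 0], [0, 0, 0.005, 0, 0, 0, 0], [0, 0, 0.006, 0, 0, 0, 0], [0, 0, 0.006, 0, 0, 0, 0]]]}}

```text
t: 9.72
tcp_pos: [495.0, -172.2, 57.8]
orientation: [1.0, -0.004, 0.0, 0.0]
wrist_force: [-1.7, 1.7, 13.0]
width: 15.0
grip_force: 61.6
```

```bash
python3 - <<'E'
from h import *
c,W,s=grab('wrist');save(c,'pics/w5.png'); print({k:s[k] for k in('t','tcp_pos','orientation','wrist_force','moment')})
E
```

```text
{'t': 9.725, 'tcp_pos': array([ 495.02757925, -172.18684671,   57.81921259]), 'orientation': array([ 9.99992552e-01, -3.83749207e-03,  3.49899512e-04,  2.17947096e-04]), 'wrist_force': array([-1.66213901,  1.72947367, 12.99566127]), 'moment': array([0.57005725, 0.50901099, 0.01081778])}
```

View pics/w5.png

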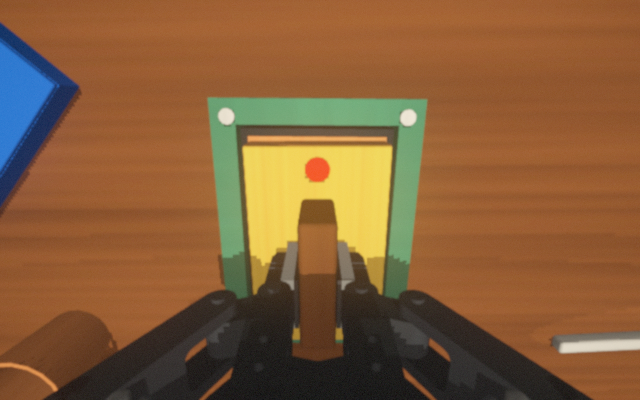

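The cover lies square inside the frame: plate at (243–392, 146+), frame at (208–427, 98+), with even side gaps. I press a little more to confirm the hard stop.

Emit:
{"op": "arm_command", "data": {"increments": [[[0, 0, 0.001, 0, 0, 0, 0], [0, 0, 0.002, 0, 0, 0, 0], [0, 0, 0.002, 0, 0, 0, 0]]]}}

```text
t: 10.15
tcp_pos: [495.1, -172.2, 57.8]
orientation: [1.0, -0.004, 0.0, 0.0]
wrist_force: [-8.1, 3.6, 28.2]
width: 14.8
grip_force: 63.8
```

```bash
python3 - <<'E'
from h import *
c,W,s=grab('wrist');print({k:s[k] for k in('t','tcp_pos','orientation','wrist_force','moment','width')})
T=R.from_quat(s['orientation']); z=W[...,2]
hsv=cv2.cvtColor(c,cv2.COLOR_RGB2HSV).astype(int);H,S=hsv[...,0],hsv[...,1]
u=np.zeros(z.shape,bool);u[150:225,250:385]=1
p=W[u&(H>18)&(H<38)&(z>40)&(z<65)];A=np.c_[p[:,:2]-p[:,:2].mean(0),np.ones(len(p))];print('brass',np.linalg.lstsq(A,p[:,2],rcond=None)[0])
g=(H>55)&(H<95)&(S>70)&(z>28)&(z<40);print('rim',np.median(z[g]))
E
```

```text
{'t': 10.15, 'tcp_pos': array([ 495.07464273, -172.20315825,   57.77018712]), 'orientation': array([ 9.99991991e-01, -3.97401558e-03,  1.46696632e-04,  4.51865297e-04]), 'wrist_force': array([-8.05510861,  3.60509341, 28.24803881]), 'moment': array([0.96908238, 1.52612468, 0.0166836 ]), 'width': 14.79979291835414}
brass [-2.36410794e-03 -3.16180619e-04  5.17607963e+01]
rim 32.792160446501185
```

The extra 2 mm of commanded travel moved nothing while the force doubled, so the bed is on its hard stop. The brass is 19.0 mm above the rim, i.e. flush, and level.

```bash
python3 -c "
from rig import env
print(env.hand_in())"
```

```text
the job is handed in; nothing more can be done
None
```

The brass-faced cover is on the jig with the pin in its socket, flat and square, held pressed with the bed fully down on its hard stop; I handed the job in at about 10 s, still gripping it.

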